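Open the chilled serving box: swing up its lift-off lid and rack it

TASK

The buffet is opening: without letting its lid slam, swing the lid of the steel chilled serving box up to upright on its hinge, lift it straight up off the hinge pins, and stand it in the free slot of the lid rack with its black lip on top. Lower the lid in, do not drop it, let go of it, and leave everything else on the table where it stands.

Things in the scene. Friction and masses are not known exactly. Their poses are not given: they have to be found in the camera images.
- serving_box: Open steel box fixed to the table, 184 deep (x) x 287 wide (y) x 90 mm high at the rim, walls 11 mm; origin at the centre of its underside, z up, front looking along its own -x, rear face at x = +92 mm. Closed tubs inside, no higher than 66 mm.
- hinge_pins (a point): Point midway between two fixed horizontal brass pins (8 mm thick, at y = +-100 mm, each held between two ears 21 mm apart) on brackets behind the box; on their common axis, which is the box's y, 111 mm behind the box's centre and 96 mm above the table. Axes are the box's.
- lid_rest (a point): Middle of the top bar of the steel wire hoop behind the hinge (8 mm wire, 132 mm wide, bar centre 136 mm above the table, its front side 12 mm behind the pin axis). A lid swung about 8 degrees past vertical leans on this bar and stays there by itself. Axes are the box's.
- lid: Loose flat white insulated lid, about 0.5 kg, shut on the box: plate 12 mm thick, 287 mm wide, x = -17 to -203 mm, under it a grey plug 154 x 257 x 6 mm that sits inside the walls. Origin on its hinge line, mid-thickness, mid-width (shut: at hinge_pins); x points to the rear, away from the lid, z out of its top. Not sprung: let go short of vertical it falls shut.
- lid_lip (a point): Middle of the front edge of the lid's black grip lip, mid-thickness, at x = -231 mm of the lid. The lip is 150 mm wide, 12 mm thick and stands 28 mm out beyond the box's front face, so it can be pushed up from below (shut, its underside is 90 mm above the table). Axes are the lid's.
- lid_hooks (a point): Midway between the tips of the lid's two hooks, 14 mm beyond the lid's origin. Hooks at y = +-100 mm, 16 mm wide, 18 mm thick, fork round the pins: gap 10 mm, open away from the lid, its end 5 mm before the hinge line. Upright, the forks open downwards and the lid lifts off after 20 mm; while it lies low, pulling it forward draws it off the pins. Axes are the lid's.
- lid_rack: Lid rack fixed to the table: grey tray 150 (x) x 300 (y) mm, three steel wire hoops standing along y at x = -46, 0 and +46 mm (7 mm wire, y = +-85 mm, tops 129 mm above the table). Origin at the centre of its underside. A smaller white lid (top at 129 mm) fills the slot between the hoops at -46 and 0; the one between 0 and +46 mm is free.
- free_slot (a point): Centre of the floor of the free slot, on the tray's upper surface 10 mm above the table. The slot runs along the rack's y and is 39 mm clear in x. Axes are the rack's.
- mug: White mug 85 mm high, 78 mm across, handle at its +y; origin at the centre of its underside. Leave alone.
- beet_jar: Glass jar with red cap, 72 mm across, 110 mm high; origin at the centre of its underside. Leave alone.
- bowl: Blue bowl 130 mm across, 60 mm high; origin at the centre of its underside. Leave alone.
- serving_spoon: Steel spoon 240 mm long lying on the table along its x. Leave alone.
- spatula: Black spatula 250 mm long lying on the table along its x. Leave alone.
- coffee_jug: Steel vacuum jug with black handle, 114 mm across, 194 mm high; origin at the centre of its underside. Leave alone.
- bread_basket: Empty white slatted basket 190 x 260 x 75 mm; origin at the centre of its underside. Leave alone.

How it is judged (in metres and radians):
On the way, in this order (a step that is already met when the one before it is completed fails the run):
1. the lid stands upright (within 20 degrees) with its hooks still on the hinge pins (angle between the x axis of lid and the z axis of serving_box, either way round below 0.35 rad and height (world z) of lid_lip above 0.25 m and distance between lid and hinge_pins below 0.012 m), for 0.2 s.
2. still upright, the lid has been lifted straight up clear of the pins (hooks more than 24 mm above where they hung, within 50 mm sideways) (angle between the x axis of lid and the z axis of serving_box, either way round below 0.35 rad and height (world z) of lid_lip above 0.25 m and z of lid in the frame of hinge_pins above 0.024 m and horizontal distance between lid and hinge_pins below 0.05 m), for 0.05 s.
At the end, for the whole second after the job is handed in: The lid is at rest in the free slot of the rack, hooks down on the tray (hinge line 5 to 25 mm above the slot floor) and lip on top, within 17 degrees of upright and 14 degrees of the slot's direction, its middle within 20 mm across and 45 mm along the slot (angle between the x axis of lid and the z axis of lid_rack, either way round below 0.3 rad and angle between the y axis of lid and the y axis of lid_rack, either way round below 0.25 rad and z of lid_lip in the frame of free_slot above 0.2 m and z of lid in the frame of free_slot between 0.005 and 0.025 m and x of lid in the frame of free_slot between -0.02 and 0.02 m and y of lid in the frame of free_slot between -0.045 and 0.045 m and linear speed of lid below 0.02 m/s); the robot touches nothing.
It fails at once if the lid is dropped or thrown into the rack (it moves faster than 0.6 m/s while its hooks are down between the hoops) (horizontal distance between lid and free_slot below 0.06 m and z of lid in the frame of free_slot below 0.1 m and linear speed of lid above 0.6 m/s).
It fails at once if the lid is let fall or slammed on its hinge (turning faster than 4 rad/s while on the pins) (angular speed of lid above 4 rad/s and distance between lid and hinge_pins below 0.03 m).
It fails at once if a bystander on the table is pushed more than 30 mm (distance of any of mug, beet_jar, bowl, serving_spoon, spatula, coffee_jug, bread_basket from where it was at the start of the episode above 0.03 m).
It fails at once if the mug, jar, bowl or jug is tipped over (angle between any of mug, beet_jar, bowl, coffee_jug's own z axis and vertical above 0.5 rad).
It also fails if it takes over 72 s, if anything falls off the work surface, if the arm or the gripper's body presses on something with over 40 N, if the wrist force passes 120 N, or if a joint passes its speed limit or range.

ROBOT

A 6-joint arm with a two-finger parallel gripper is mounted at the origin on the work surface. World frame = base frame: x ahead of the robot, y to its left, z up, the work surface at z = 0. Lengths are in mm, angles in rad, forces in N, time in s.
With the tool pointing down it reaches from about 350 to 775 mm from the base axis. Payload 7.3 kg.
Tool frame: the origin (TCP) lies at the very end of the fingers, on their centre line; the grasp point (between the pads) lies bot.grip_point_offset behind it (bot.grip_point_offset is the distance from the TCP to the grasp point, in mm); z points along the fingers, y is the line along which they close (so a half turn about z gives the same grasp; the last joint's range is limited). The gripper opens to 92 mm and grips with 3 to 60 N. Pads are 19 mm wide; open, the fingers measure 130 mm over their backs; the gripper's body (75 mm by 190 mm) begins 47 mm behind the grasp point.
Start: joints at [-1.424, 0.342, 1.524, -0, 1.275, -0.146], TCP at [151.555, -502.669, 226.741] pointing down, gripper open.
Joint ranges: [-2.53, 2.53], [-0.77, 2.02], [0.04, 2.7], [-1, 4.14], [0.28, 2.66], [-3.11, 3.11]. Speed limits (rad/s): [2.57, 2.57, 3.14, 3.14, 3.14, 3.14].

INTERFACE

Orientations are given as [roll, pitch, yaw] about the fixed x, y, z axes, in that order (R = Rz(yaw) Ry(pitch) Rx(roll)).
In Python, from plant import bot gives the robot as it stands. The module is installed in compiled form; this text tells all that it offers.
- The arm moves only by the tool carry_out, never from a script. Its argument "plan" is a list of rows, each an object of numbers: "tx", "ty", "tz": the shift along the world's x, y, z in mm; "rx", "ry", "rz": the turn, a rotation vector about the world's x, y, z in rad. A call has 1 to 12 rows; each row shifts and turns the commanded pose from where the row before left it; what a row does not reach is not made up. A row lasts 1/10 s, in which the tool goes at most 50 mm and 8.59 degrees, less where a joint would pass 70% of its speed; a pose out of reach is approached as far as the arm can. A call with a gripper value outside its range is refused whole. "gripper" is the closure, from 0 (fully open) to 1 (shut), set as the call begins (left out, the last holds). The fingers move at their own pace and stop on an object; the grip force is fixed at half the most. Time passes only in rows, so rows that do not move let the fingers close. It gives the time, the measured TCP pose, the force, the opening and the grip force at its end, in the units of the state.
- bot.get_obs(): the state, without advancing time (a new reading comes with each control period).
- bot.capture(name): name is "scene" or "side" or "wrist"; returns the picture (384x512x3 uint8, red, green, blue); there is no depth.
- bot.camera_model(name): a dict with "camera_matrix" (3x3 intrinsics, pixels), "R" (3x3) and "t" (3): a world point X has camera coordinates R X + t. Camera axes: x right, y down, z forward; pixel columns grow to the right and rows downward; lengths in mm; the calibration is good to about 2 mm. A picture is of the moment at which its call begins: read the wrist's pose just before it. camera_model takes no time and is no camera call; for the wrist camera it gives the pose at the moment of the call.
- bot.close_job(): hands the job in; it is judged then, once.
The state is a dict: "time": time; "joint_positions": joint angles; "dq": joint speeds; "tau": joint torques, N m; "tool_pos": TCP position; "tcp_rot": TCP orientation; "contact_force": force on the tool from outside, world axes, zero at the start; "moment": the same for the moment, N m; "grip_width": finger opening in mm; "finger_force": force on a finger pad.
Only numpy, scipy, OpenCV 4.12 (cv2) and the standard library are available. Lean on these libraries where they do the work, as an engineer would, in place of code of your own. Each camera call takes 0.05 s, during which the arm holds its last target. There are 200 camera calls.

## Working session

There is one attempt and no reset: what is moved stays moved. The work goes in short steps, Python scripts to look and compute and a tool call to move; the robot and the scene stay as the last step left them, time stands still between calls to the robot, and variables do not carry over. Pictures are saved under pics/ and viewed, at most 10 in all, crops included, and the job is handed in when it is done.

Besides the shell and the picture viewer there is one more tool, called after ">>>" in YAML: its name, and indented under it one key for each argument. carry_out: Moves the arm, as the interface text tells. Its arguments: {"type":"object","properties":{"plan":{"type":"array"},"gripper":{"type":"number"}},"required":["plan"]}

```bash
mkdir -p pics
python3 - <<'E'
from plant import bot
import cv2,numpy as np
print(bot.grip_point_offset)
for n in ["scene","side"]:
    im=bot.capture(n); cv2.imwrite(f"pics/{n}0.png",im[:,:,::-1])
    m=bot.camera_model(n); R=np.array(m["R"]);t=np.array(m["t"]);print(n,m["camera_matrix"],-R.T@t,R[2])
print(bot.get_obs())
E
```

```text
18.8
scene [[360.15208334   0.         263.21460315]
 [  0.         360.15208334 195.61171929]
 [  0.           0.           1.        ]] [1404.29026731  568.79132673 1133.01484477] [-0.56895905 -0.41733735 -0.70860083]
side [[408.83674896   0.         251.45152897]
 [  0.         408.83674896 194.46758369]
 [  0.           0.           1.        ]] [   18.94580035 -1468.65314225  1026.77273442] [ 0.32093114  0.79342192 -0.51718939]
{'time': 0.1, 'joint_positions': array([-1.42404591e+00,  3.42684564e-01,  1.52489974e+00, -2.87438315e-05,
        1.27535551e+00, -1.45985260e-01]), 'dq': array([ 0.00055717, -0.00258681, -0.00298182,  0.00080029, -0.00089021,
        0.00245148]), 'tau': array([ 3.09971118e-03, -4.32003522e+01, -2.44695210e+01,  7.21084583e-02,
        5.26239944e-02, -4.97244434e-05]), 'tool_pos': array([ 151.47055313, -502.31895881,  226.10567301]), 'tcp_rot': array([-3.14025582e+00, -1.68773112e-04,  2.92743949e-01]), 'contact_force': array([-0.17813902, -0.17106011,  0.04005522]), 'moment': array([-0.04648206,  0.03378914,  0.0254013 ]), 'finger_force': 0.0, 'grip_width': 92.37382988081808}
```

View pics/scene0.png

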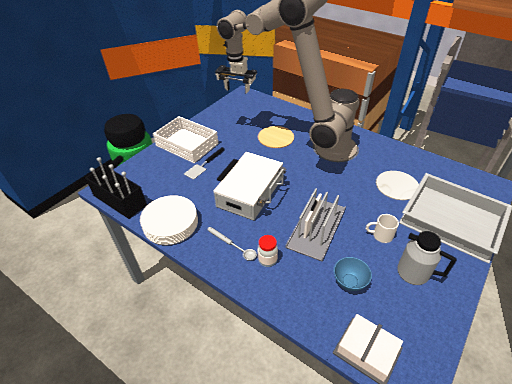

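View pics/side0.png

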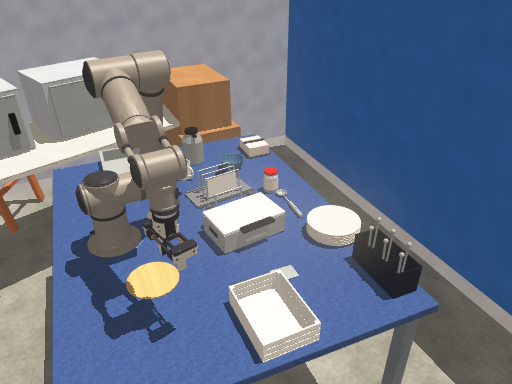

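The scene view shows the lid (white, about 250,180) with its black lip at (228,170), facing world -y. The hinge is on its right (~278,185), and the rack is at (317,225) with the jar at (268,250). In the side view, the box is at (243,222) with its lip at (258,225), and the rack is at (218,185). Next I'll get rough positions from rays.

```bash
cat > h.py <<'E'
import numpy as np,cv2
from plant import bot
def ray(n,uv,z,m=None):
    m=m or bot.camera_model(n);R=np.array(m["R"]);C=-R.T@np.array(m["t"])
    d=R.T@np.linalg.inv(m["camera_matrix"])@[uv[0],uv[1],1]
    return (C+d*(z-C[2])/d[2]).round(1)
E
python3 - <<'E'
from h import *
for n,pts in {"scene":[((250,172),102),((228,170),96),((278,185),96),((317,240),10),((268,243),110),((165,220),50),((210,155),0),((352,270),60)],
 "side":[((243,215),102),((258,225),96),((220,190),10),((270,172),110)]}.items():
    for p,z in pts: print(n,p,ray(n,p,z))
im=[cv2.imread(f"pics/{n}0.png") for n in("scene","side")]
a=cv2.resize(im[0][140:265,205:355],None,fx=5,fy=5,interpolation=2); cv2.imwrite("pics/c1.png",a[:600])
m=bot.camera_model("wrist");R=np.array(m["R"]);print(m["camera_matrix"],-R.T@m["t"],R)
E
```

```text
scene (250, 172) [ 492.4 -169.3  102. ]
scene (228, 170) [ 532.  -260.4   96. ]
scene (278, 185) [485.1 -28.   96. ]
scene (317, 240) [580.3 222.5  10. ]
scene (268, 243) [765.5 118.5 110. ]
scene (165, 220) [ 871.9 -309.2   50. ]
scene (210, 155) [ 415.  -484.2    0. ]
scene (352, 270) [661.2 402.4  60. ]
side (243, 215) [ 500.1 -184.2  102. ]
side (258, 225) [ 531.3 -264.7   96. ]
side (220, 190) [525. 193.  10.]
side (270, 172) [747.9  93.  110. ]
[[282.17327921   0.         254.78971998]
 [  0.         282.17327921 195.20547867]
 [  0.           0.           1.        ]] [ 232.69761793 -478.72069325  385.00295682] [[ 0.28819917 -0.9575694  -0.00143961]
 [-0.90991854 -0.27432545  0.31111701]
 [-0.29831105 -0.08835374 -0.95037052]]
```

View pics/c1.png

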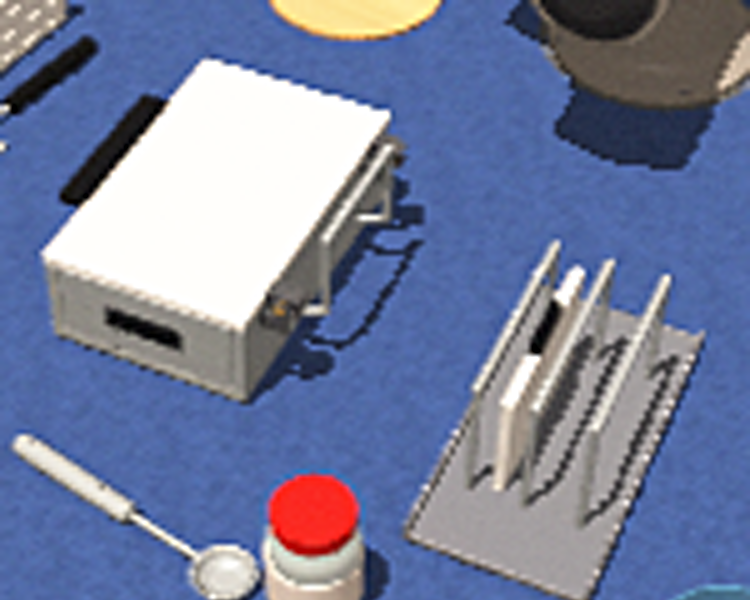

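The crop shows the lid top corners at (43,257), (205,58), (390,113) and (245,328). The two hoops around the free slot are (612,262)-(535,405) and (668,278)-(595,430). The tray corners are (410,537), (705,335) and (590,597).

Run:
```python
from h import *
f=lambda p,z:ray("scene",(205+p[0]/5-.4,140+p[1]/5-.4),z)
for nm,z,ps in [("lid FL FR RR RL",102,[(43,257),(205,58),(390,113),(245,328)]),("lip",102,[(65,190),(150,97)]),("hoops",129,[(612,262),(535,405),(668,278),(595,430)]),("tray",10,[(410,537),(705,335),(590,597)])]:
    P=np.array([f(p,z) for p in ps]);print(nm,P.tolist(),P.mean(0))
    for i in range(len(P)-1): d=P[i+1]-P[i];print("  len",np.hypot(*d[:2]).round(1),"ang",np.degrees(np.arctan2(d[1],d[0])).round(1))
```

```text
lid FL FR RR RL [[672.9, -221.6, 102.0], [388.7, -273.4, 102.0], [356.5, -90.4, 102.0], [641.5, -38.3, 102.0]] [ 514.9   -155.925  102.   ]
  len 288.9 ang -169.7
  len 185.8 ang 100.0
  len 289.7 ang 10.4
lip [[600.5, -260.4, 102.0], [461.9, -279.4, 102.0]] [ 531.2 -269.9  102. ]
  len 139.9 ang -172.2
hoops [[436.0, 172.4, 129.0], [600.9, 198.4, 129.0], [426.6, 216.9, 129.0], [596.5, 246.0, 129.0]] [515.    208.425 129.   ]
  len 166.9 ang 9.0
  len 175.3 ang 173.9
  len 172.4 ang 9.7
tray [[677.4, 144.0, 10.0], [354.0, 232.7, 10.0], [646.1, 284.0, 10.0]] [559.16666667 220.23333333  10.        ]
  len 335.3 ang 164.7
  len 296.6 ang 10.0
```

>>> carry_out:
  plan:
    - {"tx": 30, "ty": 13, "rz": 0.13}
    - {"tx": 30, "ty": 13, "rz": 0.13}
    - {"tx": 30, "ty": 13, "rz": 0.13}
    - {"tx": 30, "ty": 13, "rz": 0.13}
    - {"tx": 30, "ty": 13, "rz": 0.13}
    - {"tx": 30, "ty": 13, "rz": 0.13}
    - {"tx": 30, "ty": 13, "rz": 0.13}
    - {"tx": 30, "ty": 13, "rz": 0.13}
    - {"tx": 30, "ty": 13, "rz": 0.13}
    - {"tx": 30, "ty": 13, "rz": 0.13}
    - {"tx": 30, "ty": 13, "rz": 0.13}
    - {"tx": 35, "ty": 14, "rz": 0.03}
  gripper: 1

```text
invalid input at $.plan[0]: expected keys tx, ty, tz, rx, ry, rz
```

>>> carry_out:
  plan:
    - {"rx": 0.118, "ry": 0.021}
    - {"rx": 0.118, "ry": 0.021}
    - {"rx": 0.118, "ry": 0.021}
    - {"rx": 0.118, "ry": 0.021}
    - {"rx": 0.118, "ry": 0.021}
    - {"rx": 0.118, "ry": 0.021}
    - {"rx": 0.118, "ry": 0.021}
    - {"rx": 0.118, "ry": 0.021}
    - {}

```text
invalid input at $.plan[0]: expected keys tx, ty, tz, rx, ry, rz
```

>>> carry_out:
  plan:
    - {"tx": 30, "ty": 13, "tz": 0, "rx": 0, "ry": 0, "rz": 0.13}
    - {"tx": 30, "ty": 13, "tz": 0, "rx": 0, "ry": 0, "rz": 0.13}
    - {"tx": 30, "ty": 13, "tz": 0, "rx": 0, "ry": 0, "rz": 0.13}
    - {"tx": 30, "ty": 13, "tz": 0, "rx": 0, "ry": 0, "rz": 0.13}
    - {"tx": 30, "ty": 13, "tz": 0, "rx": 0, "ry": 0, "rz": 0.13}
    - {"tx": 30, "ty": 13, "tz": 0, "rx": 0, "ry": 0, "rz": 0.13}
    - {"tx": 30, "ty": 13, "tz": 0, "rx": 0, "ry": 0, "rz": 0.13}
    - {"tx": 30, "ty": 13, "tz": 0, "rx": 0, "ry": 0, "rz": 0.13}
    - {"tx": 30, "ty": 13, "tz": 0, "rx": 0, "ry": 0, "rz": 0.13}
    - {"tx": 30, "ty": 13, "tz": 0, "rx": 0, "ry": 0, "rz": 0.13}
    - {"tx": 30, "ty": 13, "tz": 0, "rx": 0, "ry": 0, "rz": 0.13}
    - {"tx": 35, "ty": 14, "tz": 0, "rx": 0, "ry": 0, "rz": 0.03}
  gripper: 1

```text
time: 1.3
tool_pos: [517.2, -345.0, 226.3]
tcp_rot: [-3.141, -0.001, 1.756]
contact_force: [-0.1, -2.0, 0.5]
grip_width: 2.0
finger_force: 0.0
```

>>> carry_out:
  plan:
    - {"tx": 0, "ty": 0, "tz": 0, "rx": 0.118, "ry": 0.021, "rz": 0}
    - {"tx": 0, "ty": 0, "tz": 0, "rx": 0.118, "ry": 0.021, "rz": 0}
    - {"tx": 0, "ty": 0, "tz": 0, "rx": 0.118, "ry": 0.021, "rz": 0}
    - {"tx": 0, "ty": 0, "tz": 0, "rx": 0.118, "ry": 0.021, "rz": 0}
    - {"tx": 0, "ty": 0, "tz": 0, "rx": 0.118, "ry": 0.021, "rz": 0}
    - {"tx": 0, "ty": 0, "tz": 0, "rx": 0.118, "ry": 0.021, "rz": 0}
    - {"tx": 0, "ty": 0, "tz": 0, "rx": 0.118, "ry": 0.021, "rz": 0}
    - {"tx": 0, "ty": 0, "tz": 0, "rx": 0.118, "ry": 0.021, "rz": 0}
    - {"tx": 0, "ty": 0, "tz": 0, "rx": 0, "ry": 0, "rz": 0}

```text
time: 2.2
tool_pos: [515.6, -346.7, 220.6]
tcp_rot: [-3.141, -0.969, 1.747]
contact_force: [-0.8, -0.1, -2.5]
grip_width: 0.4
finger_force: 0.0
```

>>> carry_out:
  plan:
    - {"tx": 0, "ty": 0, "tz": -40, "rx": 0, "ry": 0, "rz": 0}
    - {"tx": 0, "ty": 0, "tz": -40, "rx": 0, "ry": 0, "rz": 0}
    - {"tx": 0, "ty": 0, "tz": -40, "rx": 0, "ry": 0, "rz": 0}
    - {"tx": 0, "ty": 0, "tz": -30, "rx": 0, "ry": 0, "rz": 0}
    - {"tx": 0, "ty": 0, "tz": -18, "rx": 0, "ry": 0, "rz": 0}
    - {"tx": 0, "ty": 0, "tz": 0, "rx": 0, "ry": 0, "rz": 0}

```text
time: 2.8
tool_pos: [516.2, -344.8, 57.2]
tcp_rot: [3.136, -0.96, 1.755]
contact_force: [-0.3, 0.1, -0.1]
grip_width: 0.3
finger_force: 0.0
```

Run:
```python
from h import *
cv2.imwrite("pics/w1.png",bot.capture("wrist")[:,:,::-1]);o=bot.get_obs();print(o["tool_pos"],o["joint_positions"])
```

```text
[ 516.67220212 -345.46026728   59.14633004] [-0.91190737  1.20698983  0.67616384  0.45752709  2.10939414 -1.03694682]
```

View pics/w1.png

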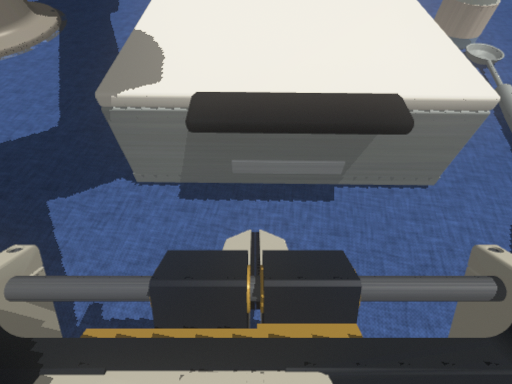

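The wrist view shows the closed fingertips at (255,235), in front of the lip (190-412, row ~113) and roughly centred on it. Now I'll slide them under the lip.

>>> carry_out:
  plan:
    - {"tx": -4, "ty": 24, "tz": -1, "rx": 0, "ry": 0, "rz": 0}
    - {"tx": -4, "ty": 24, "tz": -1, "rx": 0, "ry": 0, "rz": 0}
    - {"tx": -4, "ty": 23, "tz": 0, "rx": 0, "ry": 0, "rz": 0}
    - {"tx": 0, "ty": 0, "tz": 0, "rx": 0, "ry": 0, "rz": 0}
    - {"tx": 0, "ty": 0, "tz": 0, "rx": 0, "ry": 0, "rz": 0}

```text
time: 3.35
tool_pos: [505.4, -275.4, 59.0]
tcp_rot: [3.129, -0.954, 1.761]
contact_force: [-0.1, -0.4, -0.2]
grip_width: 0.5
finger_force: 0.0
```

>>> carry_out:
  plan:
    - {"tx": 0, "ty": 0, "tz": 4, "rx": 0, "ry": 0, "rz": 0}
    - {"tx": 0, "ty": 0, "tz": 4, "rx": 0, "ry": 0, "rz": 0}
    - {"tx": 0, "ty": 0, "tz": 4, "rx": 0, "ry": 0, "rz": 0}
    - {"tx": 0, "ty": 0, "tz": 0, "rx": 0, "ry": 0, "rz": 0}

```text
time: 3.75
tool_pos: [504.8, -275.3, 69.4]
tcp_rot: [3.132, -0.958, 1.758]
contact_force: [0.3, 0.0, -0.0]
grip_width: 0.6
finger_force: 0.0
```

>>> carry_out:
  plan:
    - {"tx": -1, "ty": 8, "tz": -4, "rx": 0, "ry": 0, "rz": 0}
    - {"tx": 0, "ty": 3, "tz": 0, "rx": 0, "ry": 0, "rz": 0}
    - {"tx": 0, "ty": 0, "tz": 4, "rx": 0, "ry": 0, "rz": 0}
    - {"tx": 0, "ty": 0, "tz": 4, "rx": 0, "ry": 0, "rz": 0}
    - {"tx": 0, "ty": 0, "tz": 4, "rx": 0, "ry": 0, "rz": 0}
    - {"tx": 0, "ty": 0, "tz": 0, "rx": 0, "ry": 0, "rz": 0}

```text
time: 4.35
tool_pos: [503.7, -264.0, 77.4]
tcp_rot: [3.132, -0.957, 1.758]
contact_force: [-0.1, 0.4, -1.7]
grip_width: 0.6
finger_force: 1.3
```

>>> carry_out:
  plan:
    - {"tx": 0.1, "ty": -0.8, "tz": 15, "rx": -0.0687, "ry": -0.0124, "rz": 0}
    - {"tx": 0, "ty": 0.3, "tz": 15, "rx": -0.0687, "ry": -0.0124, "rz": 0}
    - {"tx": -0.2, "ty": 1.3, "tz": 15, "rx": -0.0687, "ry": -0.0124, "rz": 0}
    - {"tx": -0.4, "ty": 2.4, "tz": 14.8, "rx": -0.0687, "ry": -0.0124, "rz": 0}
    - {"tx": -0.6, "ty": 3.2, "tz": 14.6, "rx": -0.0687, "ry": -0.0124, "rz": 0}
    - {"tx": -0.8, "ty": 4.3, "tz": 14.4, "rx": -0.0687, "ry": -0.0124, "rz": 0}
    - {"tx": 0, "ty": 0, "tz": 0, "rx": 0, "ry": 0, "rz": 0}

```text
time: 5.05
tool_pos: [502.6, -252.5, 169.2]
tcp_rot: [3.132, -0.534, 1.759]
contact_force: [1.9, -2.5, -1.8]
grip_width: 0.4
finger_force: 1.7
```

Run:
```python
from h import *
a=bot.capture("side")[120:280,150:330];b=bot.capture("scene")[90:250,180:360]
cv2.imwrite("pics/s2.png",np.hstack([cv2.resize(x,(400,356),interpolation=2) for x in(a,b)])[:,:,::-1])
o=bot.get_obs();print(o["tool_pos"],o["joint_positions"],o["contact_force"])
```

```text
[ 502.34785069 -253.76299091  165.97463566] [-0.7774815   0.70043638  1.21153044  0.30549144  1.67598032 -0.99711326] [ 3.37161742 -4.83574923 -0.9480583 ]
```

View pics/s2.png

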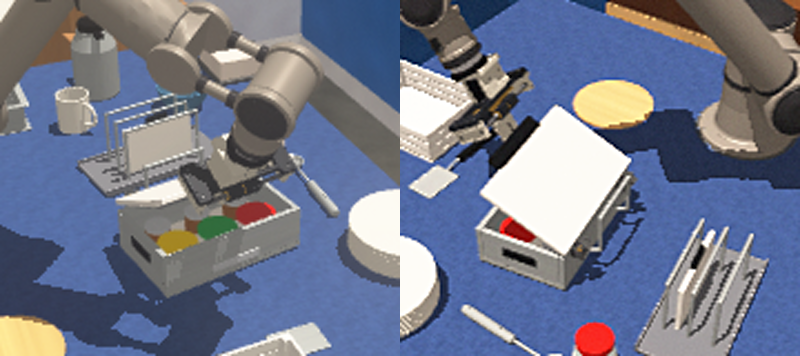

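>>> carry_out:
  plan:
    - {"tx": -1.2, "ty": 6.8, "tz": 17.5, "rx": -0.0859, "ry": -0.0154, "rz": 0}
    - {"tx": -1.5, "ty": 8.3, "tz": 16.8, "rx": -0.0859, "ry": -0.0154, "rz": 0}
    - {"tx": -1.7, "ty": 9.6, "tz": 16, "rx": -0.0859, "ry": -0.0154, "rz": 0}
    - {"tx": -2, "ty": 11, "tz": 15, "rx": -0.0859, "ry": -0.0154, "rz": 0}
    - {"tx": -2.2, "ty": 12.2, "tz": 14, "rx": -0.0859, "ry": -0.0154, "rz": 0}
    - {"tx": -2.4, "ty": 13.4, "tz": 13, "rx": -0.0859, "ry": -0.0154, "rz": 0}
    - {"tx": 0, "ty": 0, "tz": 0, "rx": 0, "ry": 0, "rz": 0}

```text
time: 5.85
tool_pos: [490.8, -189.8, 259.0]
tcp_rot: [3.139, -0.016, 1.756]
contact_force: [0.6, -3.2, 1.2]
grip_width: 0.2
finger_force: 1.4
```

>>> carry_out:
  plan:
    - {"tx": -3.6, "ty": 20, "tz": 10, "rx": 0, "ry": 0, "rz": 0}
    - {"tx": -3.8, "ty": 21, "tz": 11, "rx": 0, "ry": 0, "rz": 0}
    - {"tx": -3.9, "ty": 22, "tz": 9, "rx": 0, "ry": 0, "rz": 0}
    - {"tx": 0, "ty": 0, "tz": 0, "rx": 0, "ry": 0, "rz": 0}

```text
time: 6.25
tool_pos: [479.3, -127.8, 287.4]
tcp_rot: [3.142, -0.02, 1.755]
contact_force: [0.4, -0.1, 0.0]
grip_width: 0.1
finger_force: 0.0
```

Run:
```python
from h import *
a=bot.capture("side")[80:240,150:330];b=bot.capture("scene")[90:250,180:360]
cv2.imwrite("pics/s3.png",np.hstack([cv2.resize(x,(400,356),interpolation=2) for x in(a,b)])[:,:,::-1])
o=bot.get_obs();print(o["tool_pos"],o["joint_positions"],o["contact_force"])
```

```text
[ 479.51920532 -129.6454386   286.45642834] [-0.42800338  0.25326143  1.48321624  0.01487872  1.4161144  -0.6130179 ] [ 1.17831062 -1.4727385   0.9692366 ]
```

View pics/s3.png

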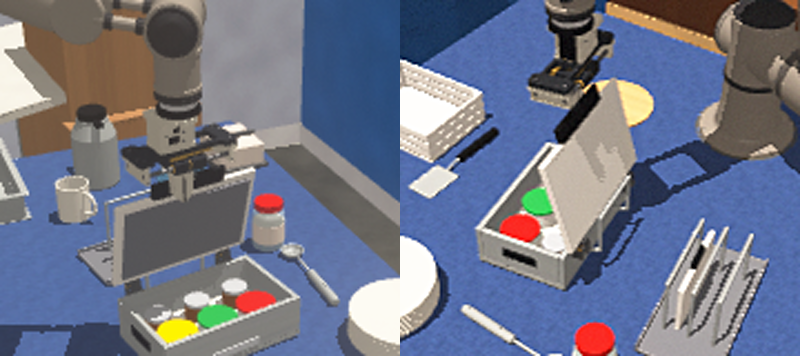

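The lid is at about 70°, still in contact with the fingers and on its hinge. I'll keep going slowly, past upright.

>>> carry_out:
  plan:
    - {"tx": -2.5, "ty": 14, "tz": 5, "rx": 0, "ry": 0, "rz": 0}
    - {"tx": -2, "ty": 12, "tz": 3, "rx": 0, "ry": 0, "rz": 0}
    - {"tx": -2, "ty": 12, "tz": 3, "rx": 0, "ry": 0, "rz": 0}
    - {"tx": -1.6, "ty": 9, "tz": 2, "rx": 0, "ry": 0, "rz": 0}
    - {"tx": -1.6, "ty": 9, "tz": 1, "rx": 0, "ry": 0, "rz": 0}
    - {"tx": -1.4, "ty": 8, "tz": 0, "rx": 0, "ry": 0, "rz": 0}
    - {"tx": -1.4, "ty": 8, "tz": 0, "rx": 0, "ry": 0, "rz": 0}
    - {"tx": -1.4, "ty": 8, "tz": 0, "rx": 0, "ry": 0, "rz": 0}
    - {"tx": 0, "ty": 0, "tz": 0, "rx": 0, "ry": 0, "rz": 0}
    - {"tx": 0, "ty": 0, "tz": 0, "rx": 0, "ry": 0, "rz": 0}

```text
time: 7.35
tool_pos: [465.5, -48.6, 301.8]
tcp_rot: [3.14, -0.016, 1.754]
contact_force: [-0.5, -0.6, 0.8]
grip_width: 0.3
finger_force: 0.0
```

Run:
```python
from h import *
a=bot.capture("side")[80:240,150:330];b=bot.capture("scene")[90:250,180:360]
cv2.imwrite("pics/s4.png",np.hstack([cv2.resize(x,(400,356),interpolation=2) for x in(a,b)])[:,:,::-1])
o=bot.get_obs();print(o["tool_pos"],o["joint_positions"],o["contact_force"])
```

```text
[465.525082   -48.9225247  301.77578289] [-0.2791074   0.18652587  1.52830457  0.01530531  1.43268786 -0.46389078] [ 0.13162766  0.51777913 -0.60774421]
```

View pics/s4.png

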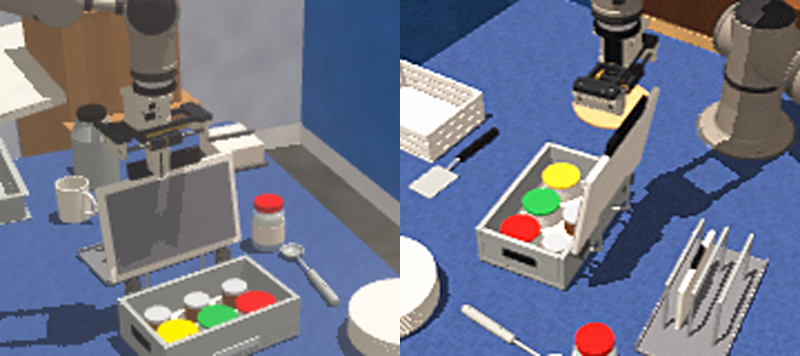

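>>> carry_out:
  plan:
    - {"tx": -1, "ty": 5, "tz": 0, "rx": 0, "ry": 0, "rz": 0}
    - {"tx": -1, "ty": 5, "tz": 0, "rx": 0, "ry": 0, "rz": 0}
    - {"tx": 0, "ty": 0, "tz": 0, "rx": 0, "ry": 0, "rz": 0}
    - {"tx": 0, "ty": 0, "tz": 0, "rx": 0, "ry": 0, "rz": 0}

```text
time: 7.85
tool_pos: [463.5, -38.5, 301.9]
tcp_rot: [3.14, -0.016, 1.754]
contact_force: [0.4, 1.1, 0.6]
grip_width: 0.4
finger_force: 0.0
```

Run:
```python
from h import *
o=bot.get_obs();print(o["tool_pos"],o["contact_force"])
b=bot.capture("scene")
cv2.imwrite("pics/s5.png",cv2.resize(b[110:230,250:350],None,fx=5,fy=5,interpolation=2)[:,:,::-1])
```

```text
[463.45359349 -38.54719471 301.89426355] [0.39814129 1.11147248 0.5770728 ]
```

View pics/s5.png

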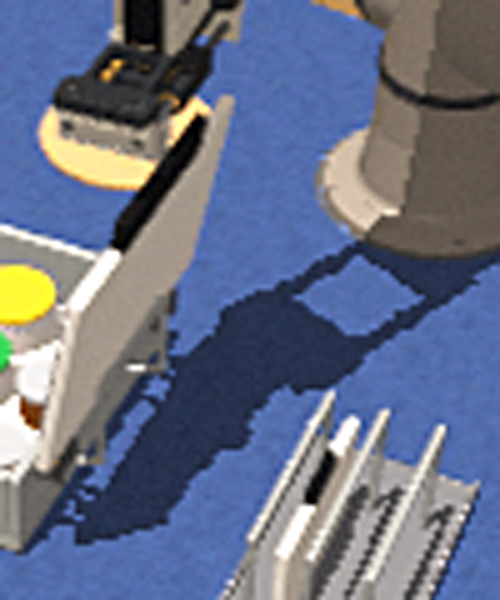

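The lid looks tipped past upright. Its far and near plate corners are at crop (228,98) and (72,300), so I'll check the lean by casting rays at z≈297.

Run:
```python
from h import *
H=np.array([495.5,-47.7]);u=np.array([-.177,.984]);e=np.array([.984,.177])
for p,z in [((228,98),297),((72,300),297),((205,118),324),((118,250),324)]:
    P=ray("scene",(250+p[0]/5-.4,110+p[1]/5-.4),z);d=P[:2]-H;print(P,"u",d@u,"e",d@e)
```

```text
[354.3 -38.1 297. ] u 34.4388 e -137.2416
[626.2   3.  297. ] u 26.754899999999996 e 137.58270000000002
[420.7 -18.8 324. ] u 41.677200000000006 e -68.48790000000001
[589.3  16.6 324. ] u 46.66860000000002 e 103.68029999999996
```

The plate's top edge is about 30 mm past the hinge, so the lid is leaning on the rest (about 8.5°). I'll back off, rise, turn the gripper 90° and tilt it to match the lid.

>>> carry_out:
  plan:
    - {"tx": 4, "ty": -20, "tz": 0, "rx": 0, "ry": 0, "rz": 0}
    - {"tx": 5, "ty": -29, "tz": 0, "rx": 0, "ry": 0, "rz": 0}
    - {"tx": 0, "ty": 0, "tz": 45, "rx": 0, "ry": 0, "rz": 0}
    - {"tx": 0, "ty": 0, "tz": 45, "rx": 0, "ry": 0, "rz": 0}
    - {"tx": 0, "ty": 0, "tz": 40, "rx": 0, "ry": 0, "rz": 0}
    - {"tx": 0, "ty": 0, "tz": 0, "rx": 0, "ry": 0, "rz": 0}

```text
time: 8.5
tool_pos: [473.6, -88.3, 437.4]
tcp_rot: [3.131, -0.011, 1.753]
contact_force: [0.4, -0.7, 0.3]
grip_width: 0.3
finger_force: 0.0
```

>>> carry_out:
  plan:
    - {"tx": 1, "ty": 7, "tz": 0, "rx": 0, "ry": 0, "rz": -0.143}
    - {"tx": 1, "ty": 7, "tz": 0, "rx": 0, "ry": 0, "rz": -0.143}
    - {"tx": 1, "ty": 7, "tz": 0, "rx": 0, "ry": 0, "rz": -0.143}
    - {"tx": 1, "ty": 7, "tz": 0, "rx": 0, "ry": 0, "rz": -0.143}
    - {"tx": 1, "ty": 7, "tz": 0, "rx": 0, "ry": 0, "rz": -0.143}
    - {"tx": 1, "ty": 7, "tz": 0, "rx": 0, "ry": 0, "rz": -0.143}
    - {"tx": 1, "ty": 7, "tz": 0, "rx": 0, "ry": 0, "rz": -0.143}
    - {"tx": 1, "ty": 7, "tz": 0, "rx": 0, "ry": 0, "rz": -0.143}
    - {"tx": 1, "ty": 7, "tz": 0, "rx": 0, "ry": 0, "rz": -0.143}
    - {"tx": 1, "ty": 7, "tz": 0, "rx": 0, "ry": 0, "rz": -0.143}
    - {"tx": 2, "ty": 7, "tz": 0, "rx": 0, "ry": 0, "rz": -0.143}
    - {"tx": 2, "ty": 6, "tz": 0, "rx": -0.146, "ry": -0.026, "rz": 0}
  gripper: 0

```text
time: 9.7
tool_pos: [487.0, -7.2, 430.5]
tcp_rot: [2.99, -0.014, 0.174]
contact_force: [0.1, 0.3, 0.4]
grip_width: 90.1
finger_force: 0.0
```

Run:
```python
from h import *
o=bot.get_obs();print(o["tool_pos"],o["tcp_rot"],o["contact_force"],o["grip_width"],o["joint_positions"])
m=bot.camera_model("wrist");w=bot.capture("wrist")
import pickle;pickle.dump(m,open("m.pkl","wb"))
cv2.imwrite("pics/w6.png",w[:,:,::-1])
```

```text
[487.03105852  -7.18946581 430.48959118] [ 2.9901187  -0.01417248  0.17368073] [0.07756282 0.31286968 0.36831742] 90.08766490861503 [-0.0785164   0.17491057  1.21245539 -0.14434636  1.70110101  1.29707789]
```

View pics/w6.png

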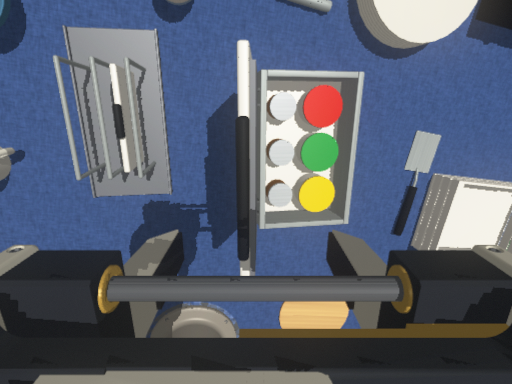

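The wrist view shows the lip top at column ~243, rows 116-258. The slot's hoops run (59,58)-(78,179) and (94,59)-(106,179), and the small lid sits in the other slot. The gripper is open and straddles the lid.

Run:
```python
from h import *
import pickle;m=pickle.load(open("m.pkl","rb"))
H=np.array([495.5,-47.7]);u=np.array([-.177,.984]);e=np.array([.984,.177])
P=[]
for p,z in [((243.5,117),324.5),((243.5,258),324.5),((59,58),129),((78,179),129),((94,59),129),((106,179),129),((68,28),10),((156,28),10),((171,192),10),((94,196),10)]:
    X=ray(0,p,z,m);d=X[:2]-H;P.append(X);print(X,"u",(d@u).round(1),"e",(d@e).round(1))
P=np.array(P);print(P[2:6].mean(0),P[6:].mean(0))
print(-np.array(m["R"]).T@m["t"])
```

```text
[561.   -1.1 324.5] u 34.3 e 72.7
[418.8 -23.9 324.5] u 37.0 e -71.3
[593.3 238.5 129. ] u 264.3 e 146.9
[424.9 214.8 129. ] u 270.8 e -23.0
[600.7 194.5 129. ] u 219.7 e 146.4
[430.2 174.7 129. ] u 230.4 e -24.9
[650.5 278.   10. ] u 293.1 e 210.2
[680.  137.9  10. ] u 150.0 e 214.4
[384.5  87.   10. ] u 152.2 e -85.4
[357.6 233.5  10. ] u 301.1 e -85.9
[512.275 205.625 129.   ] [518.15 184.1   10.  ]
[564.21933308  29.89343189 588.71560866]
```

>>> carry_out:
  plan:
    - {"tx": 0, "ty": 9, "tz": 0, "rx": 0, "ry": 0, "rz": 0}
    - {"tx": 1, "ty": -6, "tz": -40, "rx": 0, "ry": 0, "rz": 0}
    - {"tx": 1, "ty": -6, "tz": -40, "rx": 0, "ry": 0, "rz": 0}
    - {"tx": 1, "ty": -5, "tz": -34, "rx": 0, "ry": 0, "rz": 0}
    - {"tx": 0, "ty": -3, "tz": -20, "rx": 0, "ry": 0, "rz": 0}
    - {"tx": 0, "ty": 0, "tz": 0, "rx": 0, "ry": 0, "rz": 0}
    - {"tx": 0, "ty": 0, "tz": 0, "rx": 0, "ry": 0, "rz": 0}

```text
time: 10.45
tool_pos: [489.7, -16.0, 298.4]
tcp_rot: [2.993, -0.016, 0.182]
contact_force: [0.6, 0.1, 0.1]
grip_width: 91.8
finger_force: 0.0
```

>>> carry_out:
  plan:
    - {"tx": 0, "ty": -1, "tz": -3, "rx": 0, "ry": 0, "rz": 0}
    - {"tx": 0, "ty": 0, "tz": 0, "rx": 0, "ry": 0, "rz": 0}
    - {"tx": 0, "ty": 0, "tz": 0, "rx": 0, "ry": 0, "rz": 0}
    - {"tx": 0, "ty": 0, "tz": 0, "rx": 0, "ry": 0, "rz": 0}
    - {"tx": 0, "ty": 0, "tz": 0, "rx": 0, "ry": 0, "rz": 0}
    - {"tx": 0, "ty": 0, "tz": 0, "rx": 0, "ry": 0, "rz": 0}
    - {"tx": 0, "ty": 0, "tz": 0, "rx": 0, "ry": 0, "rz": 0}
    - {"tx": 0, "ty": 0, "tz": 0, "rx": 0, "ry": 0, "rz": 0}
    - {"tx": 0, "ty": 0, "tz": 0, "rx": 0, "ry": 0, "rz": 0}
    - {"tx": 0, "ty": 0, "tz": 0, "rx": 0, "ry": 0, "rz": 0}
  gripper: 1

```text
time: 11.45
tool_pos: [489.5, -16.7, 294.8]
tcp_rot: [2.992, -0.015, 0.183]
contact_force: [-1.0, 0.3, -1.1]
grip_width: 15.9
finger_force: 0.0
```

>>> carry_out:
  plan:
    - {"tx": 0, "ty": 0, "tz": 0, "rx": 0, "ry": 0, "rz": 0}
    - {"tx": 0, "ty": 0, "tz": 0, "rx": 0, "ry": 0, "rz": 0}
    - {"tx": 0, "ty": 0, "tz": 0, "rx": 0, "ry": 0, "rz": 0}
    - {"tx": 0, "ty": 0, "tz": 0, "rx": 0, "ry": 0, "rz": 0}
    - {"tx": 0, "ty": 0, "tz": 0, "rx": 0, "ry": 0, "rz": 0}

```text
time: 11.95
tool_pos: [489.5, -16.9, 294.9]
tcp_rot: [2.991, -0.016, 0.183]
contact_force: [0.4, -2.9, -0.2]
grip_width: 11.5
finger_force: 29.9
```

Gripped: 11.5 mm at 30 N. Now I'll swing the lid to vertical about the hinge.

>>> carry_out:
  plan:
    - {"tx": 1, "ty": -5, "tz": 1, "rx": 0.025, "ry": 0.0045, "rz": 0}
    - {"tx": 1, "ty": -5, "tz": 0.5, "rx": 0.025, "ry": 0.0045, "rz": 0}
    - {"tx": 1, "ty": -5, "tz": 0.5, "rx": 0.025, "ry": 0.0045, "rz": 0}
    - {"tx": 1, "ty": -5, "tz": 0, "rx": 0.025, "ry": 0.0045, "rz": 0}
    - {"tx": 1, "ty": -5, "tz": 0, "rx": 0.025, "ry": 0.0045, "rz": 0}
    - {"tx": 1, "ty": -5, "tz": 0, "rx": 0.025, "ry": 0.0045, "rz": 0}
    - {"tx": 0, "ty": 0, "tz": 0, "rx": 0, "ry": 0, "rz": 0}

```text
time: 12.65
tool_pos: [495.3, -47.9, 297.4]
tcp_rot: [-3.138, -0.016, 0.179]
contact_force: [-4.6, -1.3, 5.5]
grip_width: 11.6
finger_force: 29.9
```

>>> carry_out:
  plan:
    - {"tx": 0, "ty": 0, "tz": 5, "rx": 0, "ry": 0, "rz": 0}
    - {"tx": 0, "ty": 0, "tz": 5, "rx": 0, "ry": 0, "rz": 0}
    - {"tx": 0, "ty": 0, "tz": 6, "rx": 0, "ry": 0, "rz": 0}
    - {"tx": 0, "ty": 0, "tz": 6, "rx": 0, "ry": 0, "rz": 0}
    - {"tx": 0, "ty": 0, "tz": 8, "rx": 0, "ry": 0, "rz": 0}
    - {"tx": 0, "ty": 0, "tz": 8, "rx": 0, "ry": 0, "rz": 0}
    - {"tx": 0, "ty": 0, "tz": 10, "rx": 0, "ry": 0, "rz": 0}
    - {"tx": 0, "ty": 0, "tz": 0, "rx": 0, "ry": 0, "rz": 0}
    - {"tx": 0, "ty": 0, "tz": 0, "rx": 0, "ry": 0, "rz": 0}

```text
time: 13.55
tool_pos: [495.5, -46.6, 345.1]
tcp_rot: [-3.139, -0.017, 0.181]
contact_force: [0.6, -0.5, -7.8]
grip_width: 12.1
finger_force: 30.0
```

>>> carry_out:
  plan:
    - {"tx": 0, "ty": 0, "tz": 20, "rx": 0, "ry": 0, "rz": 0}
    - {"tx": 0, "ty": 0, "tz": 20, "rx": 0, "ry": 0, "rz": 0}
    - {"tx": 0, "ty": 6, "tz": 10, "rx": 0, "ry": 0, "rz": 0}
    - {"tx": 1, "ty": 15, "tz": 0, "rx": 0, "ry": 0, "rz": 0}
    - {"tx": 2, "ty": 20, "tz": 0, "rx": 0, "ry": 0, "rz": 0}
    - {"tx": 2, "ty": 25, "tz": 0, "rx": 0, "ry": 0, "rz": 0}
    - {"tx": 2, "ty": 25, "tz": 0, "rx": 0, "ry": 0, "rz": 0}
    - {"tx": 2, "ty": 25, "tz": 0, "rx": 0, "ry": 0, "rz": 0}
    - {"tx": 2, "ty": 25, "tz": 0, "rx": 0, "ry": 0, "rz": 0}
    - {"tx": 2, "ty": 25, "tz": 0, "rx": 0, "ry": 0, "rz": 0}
    - {"tx": 2, "ty": 25, "tz": 0, "rx": 0, "ry": 0, "rz": -0.01}
    - {"tx": 2, "ty": 22, "tz": 0, "rx": 0, "ry": 0, "rz": -0.01}

```text
time: 14.75
tool_pos: [512.0, 168.1, 394.0]
tcp_rot: [-3.139, -0.015, 0.161]
contact_force: [-0.2, 0.3, -6.0]
grip_width: 12.0
finger_force: 30.0
```

>>> carry_out:
  plan:
    - {"tx": 1, "ty": 10, "tz": 0, "rx": 0, "ry": 0, "rz": 0}
    - {"tx": 0, "ty": 5, "tz": 0, "rx": 0, "ry": 0, "rz": 0}
    - {"tx": 0, "ty": 0, "tz": 0, "rx": 0, "ry": 0, "rz": 0}
    - {"tx": 0, "ty": 0, "tz": 0, "rx": 0, "ry": 0, "rz": 0}
    - {"tx": 0, "ty": 0, "tz": 0, "rx": 0, "ry": 0, "rz": 0}

```text
time: 15.25
tool_pos: [513.5, 180.4, 394.9]
tcp_rot: [-3.139, -0.016, 0.159]
contact_force: [0.0, -0.2, -6.1]
grip_width: 12.0
finger_force: 30.0
```

Run:
```python
from h import *
o=bot.get_obs();print(o["tool_pos"],o["tcp_rot"],o["contact_force"],o["joint_positions"])
b=bot.capture("scene")[110:270,250:370];a=bot.capture("side")[70:230,160:280]
cv2.imwrite("pics/s7.png",np.hstack([cv2.resize(x,None,fx=3.3,fy=3.3,interpolation=2) for x in(b,a)])[:,:,::-1])
```

```text
[513.52330001 180.43259289 394.93002689] [-3.13938681 -0.01611523  0.15945666] [ 1.84305982e-04 -2.02687797e-01 -6.12434040e+00] [1.96106154e-01 3.03568225e-01 1.12699546e+00 1.62640710e-03
 1.69484357e+00 1.60764235e+00]
```

View pics/s7.png

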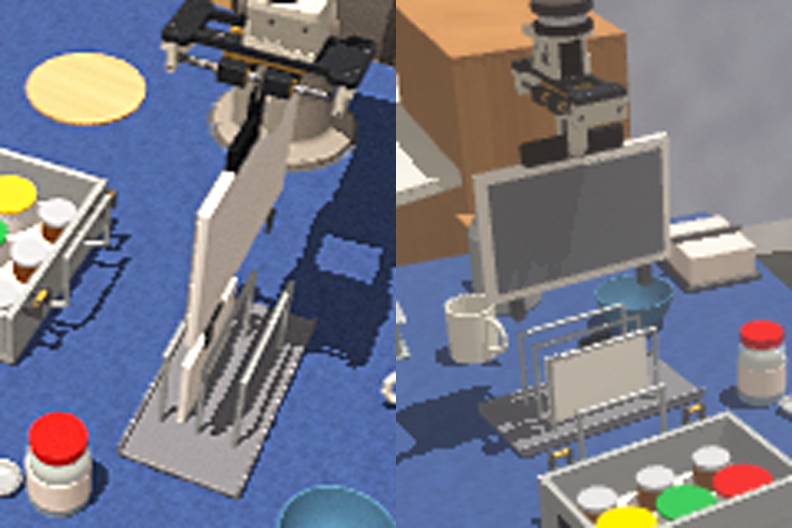

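The lid hangs upright over the rack, about 27 mm short of the free slot. The near plate edge runs (203,208)-(192,340) in the left panel, so I'll check its plumb.

Run:
```python
from h import *
H=np.array([513.5,180.4]);a=.159;u=np.array([-np.sin(a),np.cos(a)]);e=np.array([np.cos(a),np.sin(a)])
for p,z in [((203,208),397),((192,340),211),((296,92),397),((270,232),180)]:
    X=ray("scene",(250+p[0]/3.3-.35,110+p[1]/3.3-.35),z);d=X[:2]-H;print(X,"u",(d@u).round(1),"e",(d@e).round(1))
for s in ((513.5,207),(512.3,205.6),(515,208.4)):print((np.array(s)-H)@u,(np.array(s)-H)@e)
```

```text
[647.6 197.7 397. ] u -4.2 e 135.1
[642.8 199.8 211. ] u -1.3 e 130.7
[435.2 184.5 397. ] u 16.4 e -76.7
[416.1 174.5 180. ] u 9.6 e -97.1
26.264470471259525 4.211601935645886
25.072126999944178 2.8050753463444993
27.409314672623985 5.914344357329854
```

>>> carry_out:
  plan:
    - {"tx": 0, "ty": 13, "tz": 0, "rx": 0, "ry": 0, "rz": 0}
    - {"tx": 0, "ty": 13.5, "tz": 0, "rx": 0, "ry": 0, "rz": 0}
    - {"tx": 0, "ty": 0, "tz": 0, "rx": 0, "ry": 0, "rz": 0}
    - {"tx": 0, "ty": 0, "tz": -12, "rx": 0, "ry": 0, "rz": 0}
    - {"tx": 0, "ty": 0, "tz": -12, "rx": 0, "ry": 0, "rz": 0}
    - {"tx": 0, "ty": 0, "tz": -12, "rx": 0, "ry": 0, "rz": 0}
    - {"tx": 0, "ty": 0, "tz": -12, "rx": 0, "ry": 0, "rz": 0}
    - {"tx": 0, "ty": 0, "tz": -12, "rx": 0, "ry": 0, "rz": 0}
    - {"tx": 0, "ty": 0, "tz": 0, "rx": 0, "ry": 0, "rz": 0}

```text
time: 16.25
tool_pos: [512.6, 208.2, 333.0]
tcp_rot: [-3.139, -0.012, 0.161]
contact_force: [-0.7, 0.7, -6.4]
grip_width: 12.1
finger_force: 30.0
```

>>> carry_out:
  plan:
    - {"tx": 0, "ty": 0, "tz": -12, "rx": 0, "ry": 0, "rz": 0}
    - {"tx": 0, "ty": 0, "tz": -12, "rx": 0, "ry": 0, "rz": 0}
    - {"tx": 0, "ty": 0, "tz": 0, "rx": 0, "ry": 0, "rz": 0}

```text
time: 16.55
tool_pos: [512.8, 208.0, 309.8]
tcp_rot: [-3.139, -0.013, 0.161]
contact_force: [0.6, 0.6, -6.9]
grip_width: 12.1
finger_force: 30.0
```

>>> carry_out:
  plan:
    - {"tx": 0, "ty": 0, "tz": -12, "rx": 0, "ry": 0, "rz": 0}
    - {"tx": 0, "ty": 0, "tz": -12, "rx": 0, "ry": 0, "rz": 0}
    - {"tx": 0, "ty": 0, "tz": -12, "rx": 0, "ry": 0, "rz": 0}
    - {"tx": 0, "ty": 0, "tz": -12, "rx": 0, "ry": 0, "rz": 0}
    - {"tx": 0, "ty": 0, "tz": -12, "rx": 0, "ry": 0, "rz": 0}
    - {"tx": 0, "ty": 0, "tz": -12, "rx": 0, "ry": 0, "rz": 0}
    - {"tx": 0, "ty": 0, "tz": 0, "rx": 0, "ry": 0, "rz": 0}
    - {"tx": 0, "ty": 0, "tz": -4, "rx": 0, "ry": 0, "rz": 0}
    - {"tx": 0, "ty": 0, "tz": -4, "rx": 0, "ry": 0, "rz": 0}
    - {"tx": 0, "ty": 0, "tz": 0, "rx": 0, "ry": 0, "rz": 0}

```text
time: 17.55
tool_pos: [513.3, 207.8, 230.6]
tcp_rot: [-3.139, -0.016, 0.161]
contact_force: [0.2, 0.3, -6.0]
grip_width: 11.6
finger_force: 30.0
```

>>> carry_out:
  plan:
    - {"tx": 0, "ty": 0, "tz": -2, "rx": 0, "ry": 0, "rz": 0}
    - {"tx": 0, "ty": 0, "tz": -2, "rx": 0, "ry": 0, "rz": 0}
    - {"tx": 0, "ty": 0, "tz": 0, "rx": 0, "ry": 0, "rz": 0}

```text
time: 17.85
tool_pos: [513.4, 207.8, 226.7]
tcp_rot: [-3.139, -0.016, 0.161]
contact_force: [-0.1, -0.1, -5.8]
grip_width: 12.0
finger_force: 30.0
```

>>> carry_out:
  plan:
    - {"tx": 0, "ty": 0, "tz": -1.5, "rx": 0, "ry": 0, "rz": 0}
    - {"tx": 0, "ty": 0, "tz": 0, "rx": 0, "ry": 0, "rz": 0}

```text
time: 18.05
tool_pos: [513.4, 207.9, 226.5]
tcp_rot: [-3.139, -0.017, 0.161]
contact_force: [-5.1, 0.2, 3.9]
grip_width: 11.8
finger_force: 30.0
```

The hooks touch the tray. Before letting go, I'll lean the lid gently onto the hoop on the far side so that it ends up resting there.

>>> carry_out:
  plan:
    - {"tx": -0.7, "ty": 4.2, "tz": 0, "rx": -0.0197, "ry": -0.0032, "rz": 0}
    - {"tx": -0.7, "ty": 4.2, "tz": -0.2, "rx": -0.0197, "ry": -0.0032, "rz": 0}
    - {"tx": -0.7, "ty": 4.2, "tz": -0.2, "rx": -0.0197, "ry": -0.0032, "rz": 0}
    - {"tx": -0.7, "ty": 4.2, "tz": -0.3, "rx": -0.0197, "ry": -0.0032, "rz": 0}
    - {"tx": 0, "ty": 0, "tz": 0, "rx": 0, "ry": 0, "rz": 0}

```text
time: 18.55
tool_pos: [510.7, 225.8, 226.3]
tcp_rot: [3.063, -0.019, 0.163]
contact_force: [-5.0, -2.4, 8.6]
grip_width: 11.8
finger_force: 30.0
```

>>> carry_out:
  plan:
    - {"tx": -0.4, "ty": 2.1, "tz": -0.2, "rx": -0.0099, "ry": -0.0016, "rz": 0}
    - {"tx": 0, "ty": 0, "tz": 0, "rx": 0, "ry": 0, "rz": 0}

```text
time: 18.75
tool_pos: [510.4, 227.6, 226.2]
tcp_rot: [3.053, -0.019, 0.163]
contact_force: [-5.8, -0.7, 8.5]
grip_width: 12.1
finger_force: 30.0
```

>>> carry_out:
  plan:
    - {"tx": -0.4, "ty": 2.1, "tz": -0.2, "rx": -0.0099, "ry": -0.0016, "rz": 0}
    - {"tx": -0.4, "ty": 2.1, "tz": -0.2, "rx": -0.0099, "ry": -0.0016, "rz": 0}
    - {"tx": 0, "ty": 0, "tz": 0, "rx": 0, "ry": 0, "rz": 0}

```text
time: 19.05
tool_pos: [509.8, 231.7, 226.0]
tcp_rot: [3.033, -0.019, 0.163]
contact_force: [-4.5, -1.8, 9.6]
grip_width: 12.0
finger_force: 30.0
```

>>> carry_out:
  plan:
    - {"tx": -0.4, "ty": 2.1, "tz": -0.2, "rx": -0.0099, "ry": -0.0016, "rz": 0}
    - {"tx": 0, "ty": 0, "tz": 0, "rx": 0, "ry": 0, "rz": 0}

```text
time: 19.25
tool_pos: [509.6, 233.3, 225.8]
tcp_rot: [3.022, -0.019, 0.164]
contact_force: [-3.7, -2.5, 8.8]
grip_width: 11.5
finger_force: 30.0
```

>>> carry_out:
  plan:
    - {"tx": -0.4, "ty": 2.1, "tz": -0.3, "rx": -0.0099, "ry": -0.0016, "rz": 0}
    - {"tx": 0, "ty": 0, "tz": 0, "rx": 0, "ry": 0, "rz": 0}

```text
time: 19.45
tool_pos: [509.4, 235.1, 225.5]
tcp_rot: [3.011, -0.02, 0.164]
contact_force: [-3.3, -2.8, 8.4]
grip_width: 11.8
finger_force: 30.1
```

>>> carry_out:
  plan:
    - {"tx": -0.4, "ty": 2.1, "tz": -0.3, "rx": -0.0099, "ry": -0.0016, "rz": 0}
    - {"tx": 0, "ty": 0, "tz": 0, "rx": 0, "ry": 0, "rz": 0}

```text
time: 19.65
tool_pos: [509.2, 236.7, 225.1]
tcp_rot: [3.0, -0.02, 0.164]
contact_force: [-1.5, -5.1, 8.5]
grip_width: 11.9
finger_force: 30.2
```

>>> carry_out:
  plan:
    - {"tx": 0, "ty": 0, "tz": 0, "rx": 0, "ry": 0, "rz": 0}
    - {"tx": 0, "ty": 0, "tz": 0, "rx": 0, "ry": 0, "rz": 0}
    - {"tx": 0, "ty": 0, "tz": 0, "rx": 0, "ry": 0, "rz": 0}
    - {"tx": 0, "ty": 0, "tz": 0, "rx": 0, "ry": 0, "rz": 0}
    - {"tx": 0, "ty": 0, "tz": 0, "rx": 0, "ry": 0, "rz": 0}
    - {"tx": 0, "ty": 0, "tz": 0, "rx": 0, "ry": 0, "rz": 0}
    - {"tx": 0, "ty": 0, "tz": 0, "rx": 0, "ry": 0, "rz": 0}
    - {"tx": 0, "ty": 0, "tz": 0, "rx": 0, "ry": 0, "rz": 0}
    - {"tx": 0, "ty": 0, "tz": 0, "rx": 0, "ry": 0, "rz": 0}
    - {"tx": 0, "ty": 0, "tz": 0, "rx": 0, "ry": 0, "rz": 0}
  gripper: 0

```text
time: 20.65
tool_pos: [508.3, 237.2, 223.3]
tcp_rot: [3.004, -0.016, 0.163]
contact_force: [-0.2, -0.4, 0.3]
grip_width: 87.3
finger_force: 0.0
```

>>> carry_out:
  plan:
    - {"tx": -0.4, "ty": 2.2, "tz": 16, "rx": 0, "ry": 0, "rz": 0}
    - {"tx": -0.6, "ty": 3.3, "tz": 24, "rx": 0, "ry": 0, "rz": 0}
    - {"tx": -1, "ty": 5.5, "tz": 40, "rx": 0, "ry": 0, "rz": 0}
    - {"tx": -1, "ty": 5.5, "tz": 40, "rx": 0, "ry": 0, "rz": 0}
    - {"tx": 0, "ty": 0, "tz": 45, "rx": 0, "ry": 0, "rz": 0}
    - {"tx": 0, "ty": 0, "tz": 0, "rx": 0, "ry": 0, "rz": 0}
    - {"tx": 0, "ty": 0, "tz": 0, "rx": 0, "ry": 0, "rz": 0}

```text
time: 21.35
tool_pos: [505.4, 253.9, 388.9]
tcp_rot: [3.005, -0.018, 0.163]
contact_force: [-0.0, -0.1, -0.2]
grip_width: 92.0
finger_force: 0.0
```

Run:
```python
from h import *
o=bot.get_obs();print(o["tool_pos"],o["contact_force"])
m=bot.camera_model("wrist");w=bot.capture("wrist")
k=((w.max(2)<45)).astype(np.uint8);k[235:]=0
n,l,s,c=cv2.connectedComponentsWithStats(k)
S=np.array([513.5,207]);a=.155;u=np.array([-np.sin(a),np.cos(a)]);e=np.array([np.cos(a),np.sin(a)])
for i in range(1,n):
    if s[i,4]>150:
        print(s[i],c[i].round(1),end=" ")
        X=ray(0,c[i],252,m);print(X,"u",((X[:2]-S)@u).round(1),"e",((X[:2]-S)@e).round(1))
```

```text
[505.44477206 253.85514574 388.92691512] [-0.04846448 -0.1425573  -0.18443397]
```

Run:
```python
from h import *
S=np.array([513.5,207]);a=.155;u=np.array([-np.sin(a),np.cos(a)]);e=np.array([np.cos(a),np.sin(a)])
for nm,th in (("wrist",60),("wrist",80),("scene",60)):
    m=bot.camera_model(nm);w=bot.capture(nm)
    k=((w.max(2)<th)&(w.max(2).astype(int)-w.min(2)<25)).astype(np.uint8)
    if nm=="wrist":k[250:]=0
    n,l,s,c=cv2.connectedComponentsWithStats(k)
    for i in range(1,n):
        if s[i,4]>(150 if nm=="wrist" else 25):
            X=ray(0,c[i],252 if nm=="wrist" else 240,m);v=X[:2]-S
            if abs(v@u)<80 and abs(v@e)<90: print(nm,th,s[i],c[i].round(1),X,"u",(v@u).round(1),"e",(v@e).round(1))
cv2.imwrite("pics/w8.png",bot.capture("wrist")[:,:,::-1])
```

```text
wrist 60 [247 208   9  39 325] [251.1 227.8] [459.3 230.8 252. ] u 31.9 e -49.9
wrist 80 [ 244  115   13  133 1172] [249.9 187.6] [506.  239.4 252. ] u 33.2 e -2.4
wrist 80 [287 146   7  31 161] [289.7 162.7] [538.8 200.8 252. ] u -10.0 e 24.0
wrist 80 [329 233  15  17 153] [334.5 243. ] [449.6 125.9 252. ] u -70.3 e -75.7
scene 60 [329 174  16  32 109] [336.7 189.4] [511.8 237.9 240. ] u 30.8 e 3.1
```

The lid is in the slot: lip on top at z≈252, leaning about 8°, and centred to within 3 mm along the slot. The gripper is clear, so I'm handing in.

```bash
python3 -c "
from plant import bot
print(bot.close_job())"
```

```text
the job is handed in; nothing more can be done
None
```

The lid is standing in the rack's free slot with its lip on top, leaning about 8° on the hoop. The gripper has let go and is clear, and the job was handed in at about 21.5 s; no verdict came back.

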